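# Clamp the glass vial in the vial mixer

## Robot

A 6-joint arm with a two-finger parallel gripper is mounted at the origin on the work surface. World frame = base frame: x ahead of the robot, y to its left, z up, the work surface at z = 0. Lengths are in mm, angles in rad, forces in N, time in s.
With the tool pointing down it reaches from about 350 to 975 mm from the base axis. Payload 7.1 kg.
Tool frame: the origin (TCP) lies at the very end of the fingers, on their centre line; the grasp point (between the pads) lies 19 mm behind it (ctrl.grip_point_offset is the distance from the TCP to the grasp point, in mm); z points along the fingers, y is the direction in which the jaws open and shut (so a half turn about z gives the same grasp; the last joint's range is limited). The gripper opens to 88 mm and grips with 3 to 60 N. Pads are 20 mm wide; open, the fingers measure 115 mm over their backs; the gripper's body (75 mm by 178 mm) begins 61 mm behind the grasp point.
Start: joints at [1.14, 0.423, 1.63, -0, 1.089, -0.019], TCP at [250.13, 572.748, 222.675] pointing down, gripper open.
Joint ranges: [-3, 3], [-0.9, 2.11], [0.09, 2.58], [-1.31, 4.45], [0.11, 2.69], [-2.54, 2.54]. Speed limits (rad/s): [2.39, 2.39, 3.01, 3.14, 3.14, 3.14].

## Interface

Orientations are given as a rotation vector (axis times angle).
In Python, from workcell import ctrl gives the robot as it stands.
- The arm moves only by the tool move_arm, never from a script. Its argument "increments" is one flat list of numbers, 5 for each row, row after row: the closure in counts, from 0 (fully open) to 255 (shut), then the shift along the tool's x, y, z in mm, then the turn about the tool's z in degrees. In form: [grip, dx, dy, dz, yaw, grip, dx, dy, dz, yaw, ...]. A call has 1 to 12 rows; each row is the pose to reach, as a shift and turn from the pose measured when the call began, along the tool's axes at that moment; what a row does not reach only later rows make up. A row lasts 1/8 s, in which the tool goes at most 62.5 mm and 10.7 degrees, less where a joint would pass 70% of its speed; a pose out of reach is approached as far as the arm can. A call with a gripper value outside its range is refused whole. The fingers move at their own pace and stop on an object; the grip force is fixed at half the most. Time passes only in rows, so rows that repeat a pose let the fingers close. It gives the time, the measured TCP pose, the force and the opening at its end, in the units of the state.
- ctrl.get_obs(): the state, without advancing time (a new reading comes with each control period).
- ctrl.get_image(name): name is "scene" or "top" or "wrist"; returns a dict with "frame" (420x560x3 uint8, red, green, blue), "vertical_fov" (degrees; the focal length in pixels is half the picture's height over the tangent of half this angle, whatever the lens; pixels are square), "cx", "cy" (the principal point, pixels), "pose" (4x4, takes a point from camera to world coordinates); the wrist camera has in their place "mount" (4x4, takes a point from camera to tool coordinates, whose origin is the TCP and whose axes are the flange's). Camera axes: x right, y down, z forward; pixel columns grow to the right and rows downward; lengths in mm; the calibration is good to about 2 mm. A picture is of the moment at which its call begins: read the wrist's pose just before it. There is no depth.
- ctrl.close_job(): hands the job in, once; it reports no verdict.
The state is a dict: "t": time; "qpos": joint angles; "qvel": joint speeds; "joint_torque": joint torques, N m; "ee_pos": TCP position; "orientation": TCP orientation; "ft_force": force on the tool from outside, world axes, zero at the start; "moment": the same for the moment, N m; "width": finger opening in mm.
Only numpy, scipy, OpenCV 4.12 (cv2) and the standard library are available. Lean on these libraries where they do the work, as an engineer would, in place of code of your own. Each camera call takes 0.05 s, during which the arm holds its last target.

## Task

Stand the large glass vial upright in the black cup of the vial mixer, fully down, and swing the hold-down arm over it as far as its stop. Then turn the thumbscrew on the arm clockwise (seen from above) until its slip clutch gives for the first time and stop there, with no more than an eighth of a turn of slip, so that the vial is held firm. Let go, leave the arm on its stop and do not disturb the other things on the bench.

Things in the scene. Friction and masses are not known exactly. Their poses are not given: they have to be found in the camera images.
- vial: the large glass vial, loose, about 110 g, standing on the bench to the left of the mixer: round body 40 mm across and 48 mm tall, a 20 mm neck above it with a crimped metal cap 20 mm across, 72 mm tall in all, paper label. Origin: centre of its underside, z up its axis. The two small vials stand beside it.
- mixer: the vial mixer, a white machine fixed to the bench: housing 220 x 170 mm, 72 mm high, under a platform at 85 mm. Origin: centre of its underside on the bench; x points from its front panel to its back, y to its left. On the platform stand the black cup (at x = -0.06 m) and a round steel post (at x = +0.06 m) on which the arm turns; the post and hub reach up to 208 mm.
- cup_floor (a point): centre of the flat inner floor of the black cup, 89 mm above the bench, where the underside of the vial comes to rest. The cup is 46 mm wide inside, straight for 8 mm above its floor and then flaring to the lip, which is 61 mm wide outside and 14 mm above the floor.
- swing_arm (a joint): angle of the hold-down arm about the vertical post (rad): 0 on its stop, straight over the cup; it grows as the arm swings out anticlockwise seen from above, over the mixer's right side; it starts at 1.35 to 1.75. In the mixer's frame the arm points from the post along (-cos q, -sin q). It rubs (0.25 N m) and stays where it is left. Tightening the thumbscrew presses it on its stop.
- boss_top (a point): centre of the top face of the round boss (38 mm across) at the free end of the arm, on the thumbscrew's axis, 120 mm from the post's axis, 199 mm above the bench. The arm is an aluminium bar 22 mm wide, underside 183 mm and top 199 mm above the bench, with a hub 38 mm across on the post. x of this point runs along the bar towards the post.
- thumbscrew: the thumbscrew: a black round fluted knob 36 mm across and 30 mm tall above the boss, from 207 to 237 mm above the bench; it does not rise or sink as it turns. Origin: centre of its underside, z up, x towards its white line. Clockwise seen from above tightens it, the other way loosens it. Without slip it turns together with the index ring.
- knob_grip (a point): on its axis at half the knob's height, 222 mm above the bench. Turned clockwise it drives a rubber foot under the boss 5 mm down per radian; the foot starts an unknown 3 to 10 mm above the cap of a seated vial. It takes 0.14 N m; once the foot bears on the cap this climbs within 0.2 rad to 0.30, then stays level: the clutch slips. At a halt it may ease by up to 0.28, but the rise still shows.
- index_ring: the flat steel index ring, 47 mm across and 5 mm thick, between boss and knob: the driven side of the clutch. Origin on the axis, 199 mm above the bench, z up, x towards its black line. At the start its line and the knob's white line point the same way; the angle between them is how far the clutch has slipped.
- small_vial_a: a small glass vial, 24 mm across and 46 mm tall, standing 90 to 110 mm to the left of the large vial; leave it alone. Origin: centre of its underside.
- small_vial_b: another small vial, the same, standing 90 to 110 mm beyond the large vial as the robot sees it; leave it alone. Origin: centre of its underside.
- syringe: a capped plastic syringe, 150 mm long, lying on the bench to the right of the mixer; leave it alone. Origin: under the middle of its barrel.
- pump_bottle: a disinfectant pump bottle, 68 mm across and 185 mm tall, at the back of the bench; leave it alone. Origin: centre of its underside.
- swab_jar: a glass jar with a steel lid, 76 mm across and 85 mm tall, at the back of the bench; leave it alone. Origin: centre of its underside.
- vial_carton: a white carton 60 x 100 x 65 mm at the back of the bench; leave it alone. Origin: centre of its underside.
Not all that is in view belongs to the job. Leave any green or pink look-alike of the vial alone.

How it is judged:
By the outcome, as a careful person would: the job done as asked, in the order asked, and still so for the second after the job is handed in, with the robot touching nothing.
It also fails if it takes over 72 s, if anything falls off the work surface, if the arm or the gripper's body presses on something with over 40 N, if the wrist force passes 120 N, or if a joint passes its speed limit or range.

## Working session

There is one attempt and no reset: what is moved stays moved. The work goes in short steps, Python scripts to look and compute and a tool call to move; the robot and the scene stay as the last step left them, time stands still between calls to the robot, and variables do not carry over. Pictures are saved under pics/ and viewed, and the job is handed in when it is done.

Besides the shell and the picture viewer there is one more tool, called after "Emit:" by a JSON object that holds its "op" and its "data", one argument or row to a line. move_arm: Moves the arm, as the interface text tells. Its arguments: {"type":"object","properties":{"increments":{"type":"array","items":{"type":"number"}}},"required":["increments"]}

```bash
ls; mkdir -p pics; python3 - <<'E'
from workcell import ctrl
import cv2,numpy as np
np.set_printoptions(suppress=True,precision=3)
o=ctrl.get_obs()
for k in o: print(k,o[k])
print(ctrl.grip_point_offset)
for n in("scene","top","wrist"):
    d=ctrl.get_image(n); cv2.imwrite(f"pics/{n}0.png",d["frame"][:,:,::-1])
    print(n,{k:d[k] for k in d if k!="frame"})
E
```

```text
pics
t 0.0
qpos [ 1.14   0.424  1.631 -0.     1.089 -0.019]
qvel [ 0.001  0.001  0.    -0.     0.003 -0.   ]
joint_torque [  0.003 -54.465 -27.367   0.065   0.023  -0.   ]
ee_pos [249.931 572.247 221.891]
orientation [-0.642 -3.075  0.002]
ft_force [ 0.486  0.615 -0.245]
moment [ 0.055 -0.032  0.043]
width 87.5742661203985
18.700000000000003
scene {'vertical_fov': 55.21114756698795, 'cx': 277.03056251456235, 'cy': 216.20324514013808, 'pose': array([[  -0.816,    0.324,   -0.479, 1120.863],
       [   0.578,    0.47 ,   -0.667,  748.504],
       [   0.009,   -0.821,   -0.571,  790.31 ],
       [   0.   ,    0.   ,    0.   ,    1.   ]])}
top {'vertical_fov': 42.35638156631152, 'cx': 273.66646248204, 'cy': 219.2707206809206, 'pose': array([[  -0.007,   -0.988,    0.155,  345.459],
       [  -1.   ,    0.006,   -0.01 ,    3.895],
       [   0.009,   -0.155,   -0.988, 1568.959],
       [   0.   ,    0.   ,    0.   ,    1.   ]])}
wrist {'vertical_fov': 58.71384317130124, 'cx': 281.8679179280048, 'cy': 215.9079263339717, 'mount': array([[  -0.001,   -0.957,   -0.29 ,   80.038],
       [   1.   ,   -0.001,    0.   ,    1.43 ],
       [  -0.   ,   -0.29 ,    0.957, -161.66 ],
       [   0.   ,    0.   ,    0.   ,    1.   ]])}
```

View pics/scene0.png

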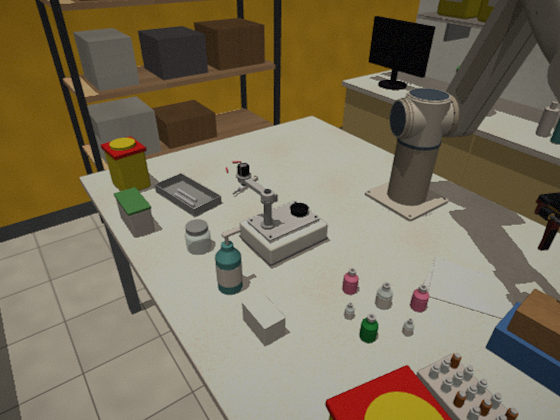

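View pics/top0.png

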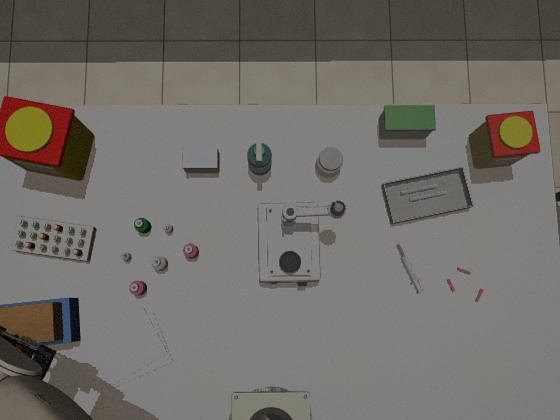

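View pics/wrist0.png

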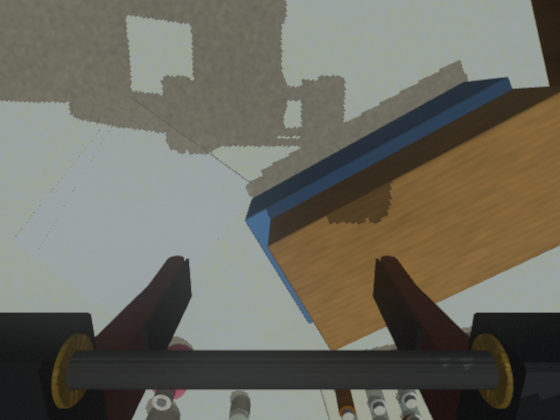

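```bash
cat > h.py <<'E'
from workcell import ctrl
import cv2,numpy as np
from scipy.spatial.transform import Rotation as R
np.set_printoptions(suppress=True,precision=2)
def cam(d,obs=None):
    f=210/np.tan(np.radians(d["vertical_fov"]/2))
    if "pose" in d: P=np.array(d["pose"])
    else:
        T=np.eye(4);T[:3,:3]=R.from_rotvec(obs["orientation"]).as_matrix();T[:3,3]=obs["ee_pos"]
        P=T@np.array(d["mount"])
    return f,d["cx"],d["cy"],P
def onz(c,u,v,z):
    f,cx,cy,P=c
    r=P[:3,:3]@np.array([(u-cx)/f,(v-cy)/f,1]);o=P[:3,3]
    return o+r*(z-o[2])/r[2]
def proj(c,p):
    f,cx,cy,P=c
    q=P[:3,:3].T@(np.asarray(p,float)-P[:3,3]);return np.array([cx+f*q[0]/q[2],cy+f*q[1]/q[2]])
def grab(n,name):
    o=ctrl.get_obs();d=ctrl.get_image(n);cv2.imwrite(f"pics/{name}.png",d["frame"][:,:,::-1]);return cam(d,o),d["frame"],o
def crop(fr,x0,y0,x1,y1,k,name):
    c=cv2.resize(fr[y0:y1,x0:x1],None,fx=k,fy=k,interpolation=cv2.INTER_CUBIC)
    cv2.imwrite(f"pics/{name}.png",c[:,:,::-1])
E
python3 - <<'E'
from h import *
import pickle
C={}
for n in("scene","top"):
    c,f,o=grab(n,n+"1");C[n]=c
    if n=="top":
        crop(f,110,210,210,300,7,"t_v");crop(f,245,190,355,290,7,"t_m")
    else:
        crop(f,330,255,440,345,7,"s_v");crop(f,220,150,340,260,5,"s_m")
pickle.dump(C,open("C.pkl","wb"))
E
```

```text
(no output)
```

View pics/t_v.png

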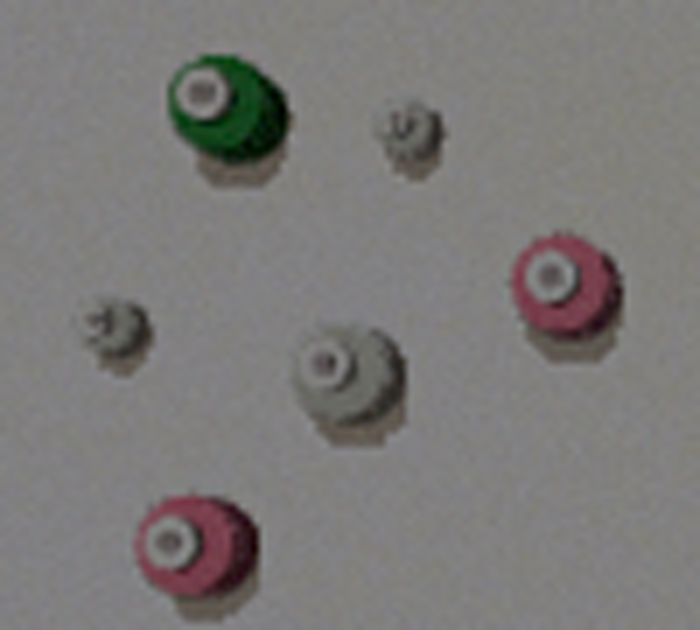

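View pics/t_m.png

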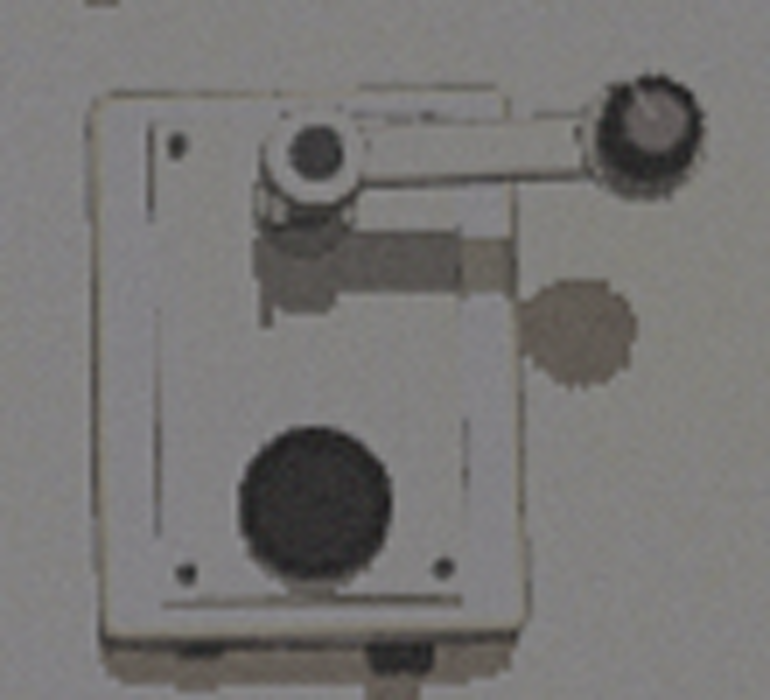

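View pics/s_v.png

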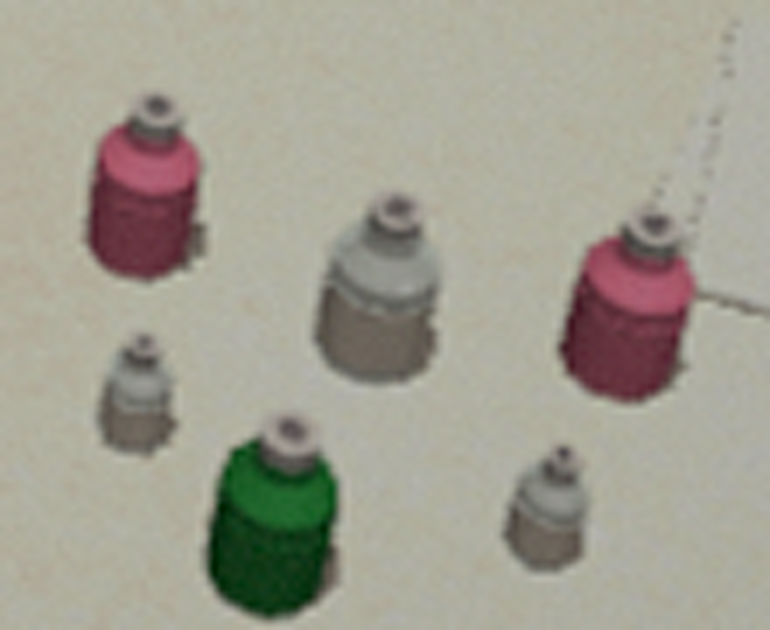

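View pics/s_m.png

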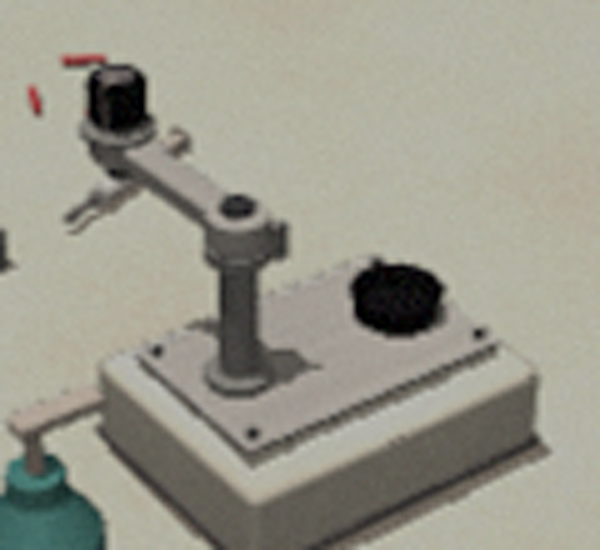

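```bash
python3 - <<'E'
from h import *
import pickle
C=pickle.load(open("C.pkl","rb"))
def m(n,x0,y0,k,X,Y,z,l):
    print(l,n,onz(C[n],x0+(X+.5)/k-.5,y0+(Y+.5)/k-.5,z))
for X,Y,z,l in[(325,364,72,"vial"),(103,322,46,"a"),(403,127,46,"b"),(203,93,72,"green"),(550,275,72,"pink"),(171,542,72,"pink2")]: m("top",110,210,7,X,Y,z,l)
for X,Y,z,l in[(317,152,208,"post"),(653,127,237,"knob"),(316,503,103,"cup"),(177,146,85,"s1"),(186,573,85,"s2"),(444,568,85,"s3")]: m("top",245,190,7,X,Y,z,l)
for X,Y,z,l in[(398,208,72,"vial"),(141,343,46,"b"),(562,453,46,"a")]: m("scene",330,255,7,X,Y,z,l)
for X,Y,z,l in[(238,206,208,"post"),(117,76,237,"knob"),(397,288,103,"cup"),(157,351,85,"s"),(253,433,85,"s"),(478,333,85,"s")]: m("scene",220,150,5,X,Y,z,l)
E
```

```text
vial top [464.5  313.27  72.  ]
a top [484.   407.94  46.  ]
b top [562.27 289.67  46.  ]
green top [572.71 364.57  72.  ]
pink top [499.11 225.41  72.  ]
pink2 top [395.32 371.5   72.  ]
post top [579.62 -51.9  208.  ]
knob top [ 583.  -170.8  237. ]
cup top [460.04 -54.17 103.  ]
s1 top [603.52  -1.39  85.  ]
s2 top [434.48  -3.84  85.  ]
s3 top [ 435.75 -104.56   85.  ]
vial scene [464.71 312.01  72.  ]
b scene [567.31 290.45  46.  ]
a scene [484.45 408.89  46.  ]
post scene [583.11 -49.06 208.  ]
knob scene [ 585.74 -172.22  237.  ]
cup scene [459.87 -56.01 103.  ]
s scene [ 605.28 -104.97   85.  ]
s scene [603.43  -4.82  85.  ]
s scene [432.25  -9.07  85.  ]
```

```bash
cat >> h.py <<'E'
def to(x,y,z,jaw=None,o=None):
    """shift in tool axes and yaw (deg, +cw from above) to reach world point, jaw angle deg"""
    o=o or ctrl.get_obs();M=R.from_rotvec(o["orientation"]).as_matrix()
    d=M.T@(np.array([x,y,z])-np.array(o["ee_pos"]))
    a=np.degrees(np.arctan2(M[1,1],M[0,1]))
    return d, a, (None if jaw is None else a-jaw)
def st():
    o=ctrl.get_obs();M=R.from_rotvec(o["orientation"]).as_matrix()
    print("t",round(o["t"],2),"pos",np.array(o["ee_pos"]),"jaw",np.degrees(np.arctan2(M[1,1],M[0,1])).round(2),"tilt",M[:,2],"F",np.array(o["ft_force"]),"M",np.array(o["moment"]),"w",round(o["width"],2),"q",np.array(o["qpos"]))
    return o
E
python3 -c "
from h import *
st();print(to(464.6,312.6,160,90))"
```

```text
t 0.25 pos [250.04 572.51 222.29] jaw 66.41 tilt [-0. -0. -1.] F [-0.73  0.09 -0.5 ] M [0.01 0.04 0.05] w 87.76 q [ 1.14  0.42  1.63  0.    1.09 -0.02]
(array([-300.66, -152.26,   62.4 ]), np.float64(66.40551688655714), np.float64(-23.594483113442863))
```

Emit:
{"op": "move_arm", "data": {
  "increments": [0,-100,-50,10,-8,0,-200,-100,30,-16,60,-300.7,-152.3,62,-23.6,60,-300.7,-152.3,62,-23.6,60,-300.7,-152.3,62,-23.6,60,-300.7,-152.3,62,-23.6,60,-300.7,-152.3,62,-23.6,60,-300.7,-152.3,62,-23.6,60,-300.7,-152.3,62,-23.6]
}}

```text
t: 1.38
ee_pos: [464.1, 313.6, 160.7]
orientation: [-0.003, 3.142, -0.0]
ft_force: [0.2, -0.4, 0.2]
width: 67.3
```

```bash
python3 -c "
from h import *
st();c,f,o=grab('wrist','w1')
print(to(464.6,312.6,20,90))
print(proj(c,[464.6,312.6,72]),proj(c,[464.6,312.6,48]),proj(c,[464.6,312.6,0]))"
```

```text
t 1.38 pos [464.06 313.64 160.74] jaw 90.09 tilt [ 0. -0. -1.] F [ 0.21 -0.37  0.18] M [ 0.04  0.04 -0.01] w 67.29 q [ 0.57  0.41  1.82 -0.    0.91 -1.  ]
(array([ -0.56,  -1.  , 140.72]), np.float64(90.10107915190218), np.float64(0.10107915190218364))
[278.45 221.35] [278.72 211.81] [279.14 196.68]
```

View pics/w1.png

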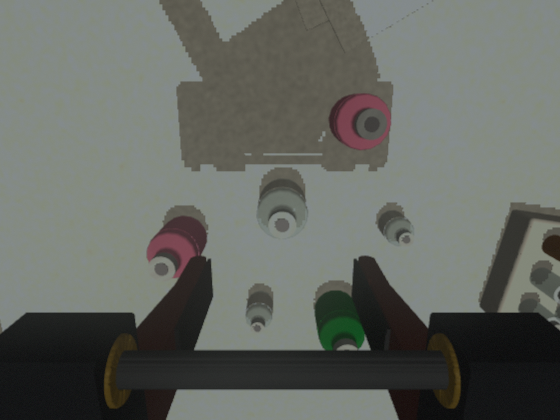

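```bash
python3 -c "
from h import *
c,f,o=grab('wrist','w2')
crop(f,230,160,330,250,7,'w2c')
print(onz(c,282,225,72))"
```

```text
[467.27 315.11  72.  ]
```

View pics/w2c.png

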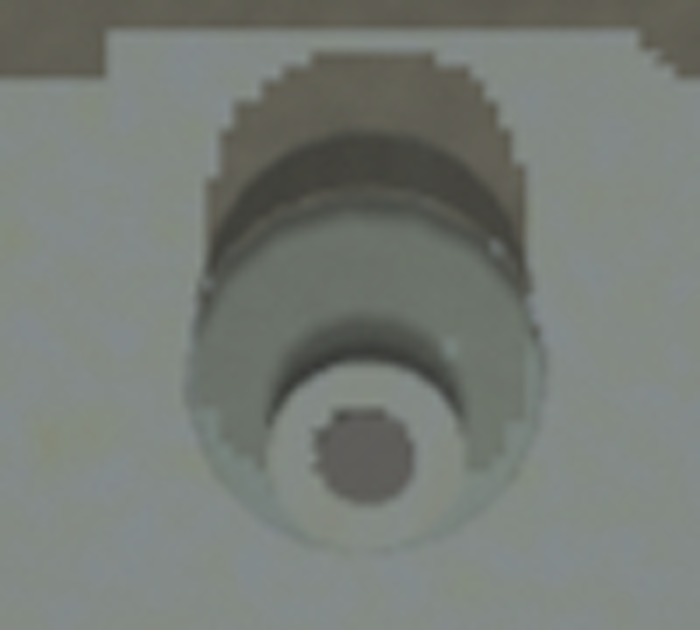

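Emit:
{"op": "move_arm", "data": {
  "increments": [60,-2,0.4,50,0,60,-2,0.4,90,0,60,-2,0.4,120,0,60,-2,0.4,139.5,0,60,-2,0.4,139.5,0,60,-2,0.4,139.5,0,100,-2,0.4,139.5,0,120,-2,0.4,139.5,0,255,-2,0.4,139.5,0,255,-2,0.4,139.5,0,255,-2,0.4,139.5,0,255,-2,0.4,139.5,0]
}}

```text
t: 2.98
ee_pos: [466.3, 314.0, 21.6]
orientation: [-0.003, 3.141, -0.0]
ft_force: [-0.7, -0.2, 5.4]
width: 39.2
```

```bash
python3 -c "
from h import *
st();c,f,o=grab('wrist','w3')"
```

```text
t 2.98 pos [466.34 314.03  21.63] jaw 90.1 tilt [ 0. -0. -1.] F [-0.68 -0.21  5.44] M [-0.09  0.19 -0.01] w 39.15 q [ 0.57  0.63  1.87 -0.    0.64 -1.  ]
```

View pics/w3.png

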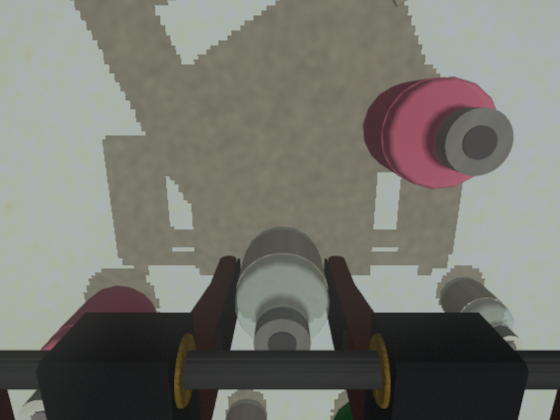

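Emit:
{"op": "move_arm", "data": {
  "increments": [255,0,0,-20,0,255,0,0,-60,0,255,0,0,-110,0,255,0,0,-150,0,255,0,0,-150,0,255,0,0,-150,0]
}}

```text
t: 3.78
ee_pos: [465.7, 313.7, 171.4]
orientation: [0.003, -3.142, 0.001]
ft_force: [-0.3, 0.3, -1.9]
width: 39.4
```

```bash
python3 -c "
from h import *
o=st();c,f,o=grab('wrist','w4');crop(f,220,200,340,360,4,'w4c')
x,y,z=o['ee_pos']
for dx in(-3,0,3):
  print(dx,proj(c,[x+dx,y,z+50.4]))
print(to(460,-55,171.6,90),to(463,-50,z,90))"
```

```text
t 3.77 pos [465.68 313.67 171.44] jaw 90.1 tilt [-0. -0. -1.] F [-0.3   0.29 -1.93] M [0.08 0.05 0.01] w 39.37 q [ 0.57  0.4   1.81 -0.    0.93 -1.  ]
-3 [277.95 334.45]
0 [277.97 341.93]
3 [277.99 349.31]
(array([   5.98, -368.43,   -0.49]), np.float64(90.09757540773758), np.float64(0.09757540773757967)) (array([   2.97, -363.43,   -0.34]), np.float64(90.09757540773758), np.float64(0.09757540773757967))
```

View pics/w4c.png

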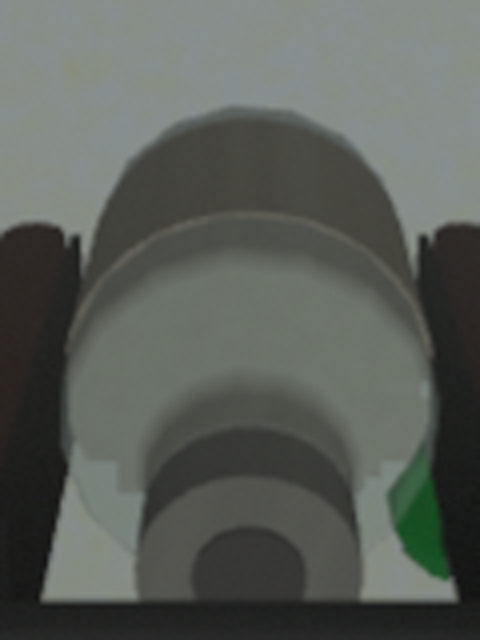

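Emit:
{"op": "move_arm", "data": {
  "increments": [255,2,-60,0,0,255,4,-120,0,0,255,6,-180,0,0,255,6,-240,0,0,255,6,-300,0,0,255,6,-340,0,0,255,6,-368.4,0,0,255,6,-368.4,0,0,255,6,-368.4,15,0,255,6,-368.4,25,0,255,6,-368.4,25,0]
}}

```text
t: 5.2
ee_pos: [458.9, -54.0, 144.7]
orientation: [0.005, -3.137, 0.001]
ft_force: [0.5, -0.2, -1.0]
width: 39.5
```

```bash
python3 -c "
from h import *
st();c,f,o=grab('wrist','w5')
print(proj(c,[460,-55,103]))
x,y,z=o['ee_pos'];print(proj(c,[x,y,z-21]))
c,f,o=grab('scene','s5');crop(f,220,130,360,250,5,'s5c')"
```

```text
t 5.2 pos [458.91 -54.03 144.7 ] jaw 90.18 tilt [-0. -0. -1.] F [ 0.53 -0.21 -1.03] M [ 0.05  0.03 -0.02] w 39.49 q [-0.14  0.31  2.04 -0.    0.8  -1.71]
[277.91 247.06]
[279.32 259.44]
```

View pics/w5.png

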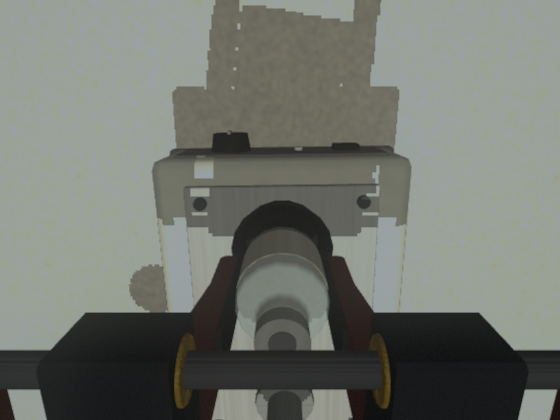

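View pics/s5c.png

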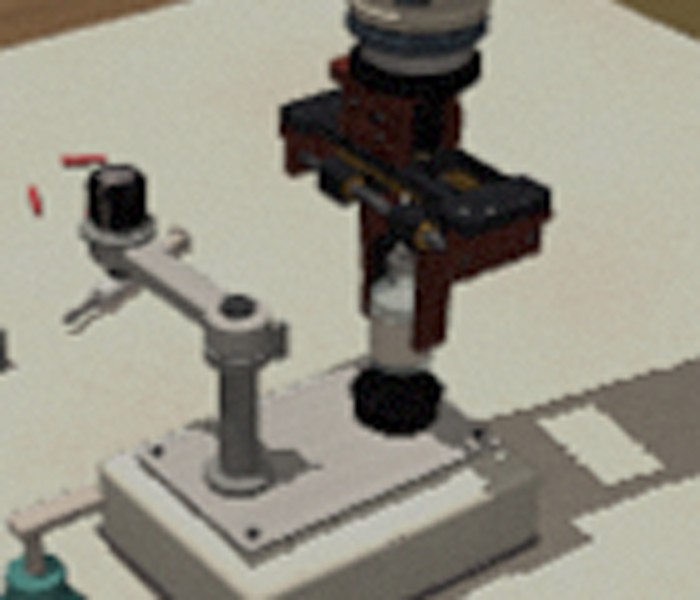

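```bash
python3 -c "
from h import *
c,f,o=grab('wrist','w6');crop(f,220,190,345,270,6,'w6c')
x,y,z=o['ee_pos'];print(x,y,z)
print('lip front',proj(c,[429.5,-55,103]),proj(c,[429.5,-55,101]),'L',proj(c,[460,-24.5,103]),'R',proj(c,[460,-85.5,103]))
print('vial bottom front',proj(c,[x-20,y,z-21]), proj(c,[x-20,y,z+27]),'1mm',proj(c,[x-19,y,z-21]))"
```

```text
459.85471335186855 -54.395423063377436 145.7942482309832
lip front [278.55 193.99] [278.58 193.18] L [330.62 244.83] R [226.52 244.59]
vial bottom front [279.35 223.45] [278.47 261.19] 1mm [279.34 225.29]
```

View pics/w6c.png

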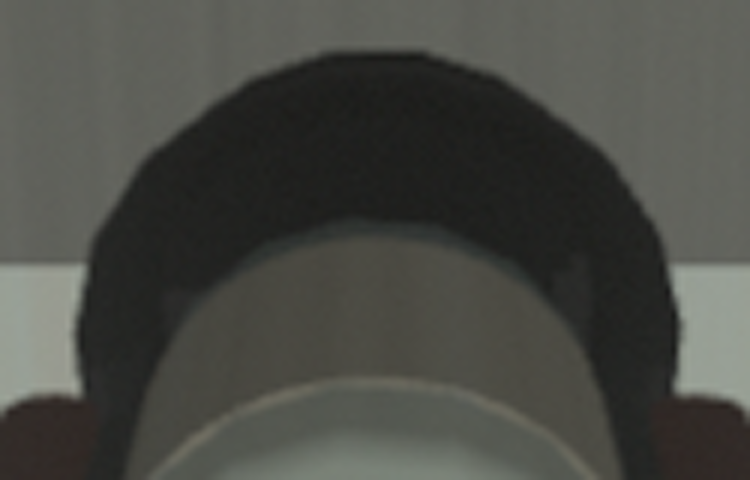

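```bash
python3 -c "
from h import *
st();print(to(460.9,-54.2,112,90))"
```

```text
t 5.35 pos [460.06 -54.56 146.09] jaw 90.14 tilt [-0. -0. -1.] F [ 0.58  0.18 -2.09] M [ 0.02 -0.03  0.04] w 39.24 q [-0.14  0.31  2.04 -0.    0.8  -1.71]
(array([-0.89,  0.4 , 34.09]), np.float64(90.14420703321976), np.float64(0.14420703321975736))
```

Emit:
{"op": "move_arm", "data": {
  "increments": [255,-0.9,0.3,8,0,255,-0.9,0.3,14,0,255,-0.9,0.3,19,0,255,-0.9,0.3,24,0,255,-0.9,0.3,28,0,255,-0.9,0.3,32,0,255,-0.9,0.3,34,0,255,-0.9,0.3,34,0]
}}

```text
t: 6.35
ee_pos: [460.9, -54.3, 112.0]
orientation: [0.004, -3.14, 0.002]
ft_force: [0.2, -0.3, -1.9]
width: 39.6
```

```bash
python3 -c "
from h import *
st();c,f,o=grab('wrist','w7')
c,f,o=grab('scene','s7');crop(f,260,150,340,230,7,'s7c')"
```

```text
t 6.35 pos [460.87 -54.3  111.99] jaw 90.14 tilt [-0. -0. -1.] F [ 0.2  -0.28 -1.88] M [0.04 0.04 0.06] w 39.57 q [-0.14  0.37  2.05 -0.    0.72 -1.71]
```

View pics/w7.png

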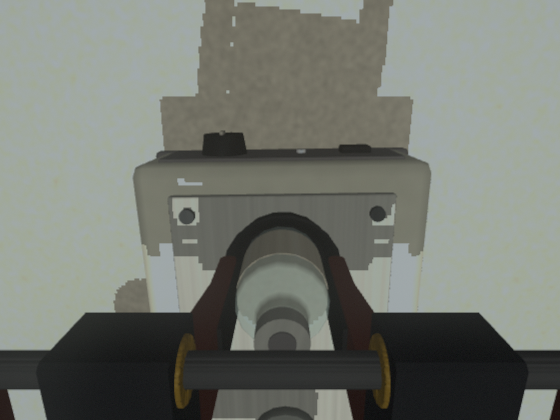

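View pics/s7c.png

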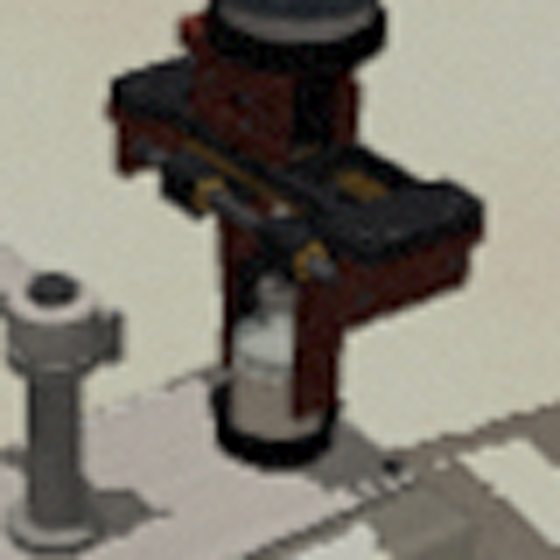

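Vial is inside the cup with no contact force. Lower gently to the floor.

Emit:
{"op": "move_arm", "data": {
  "increments": [255,0,0,0.5,0,255,0,0,1,0,255,0,0,1.5,0,255,0,0,2,0,255,0,0,2,0]
}}

```text
t: 7.08
ee_pos: [461.1, -54.3, 110.6]
orientation: [0.004, -3.141, 0.002]
ft_force: [-1.8, 0.2, 5.8]
width: 39.5
```

Emit:
{"op": "move_arm", "data": {
  "increments": [100,0,0,0.5,0,80,0,0,0.5,0,60,0,0,0,0,60,0,0,0,0,60,0,0,0,0,60,0,0,-40,0,60,0,0,-90,0,60,0,0,-150,0,60,0,0,-170,0,60,0,0,-170,0]
}}

```text
t: 8.32
ee_pos: [462.1, -54.3, 282.1]
orientation: [-0.004, 3.139, -0.003]
ft_force: [-0.7, 0.5, 0.2]
width: 67.2
```

```bash
python3 -c "
from h import *
st();c,f,o=grab('wrist','w8')
for p in ([460.5,-54.5,161],[581,-50.5,208]): print(proj(c,p))
c,f,o=grab('scene','s8');crop(f,260,150,340,230,7,'s8c')"
```

```text
t 8.32 pos [462.11 -54.26 282.12] jaw 90.14 tilt [ 0. -0. -1.] F [-0.67  0.48  0.17] M [ 0.05 -0.01 -0.  ] w 67.21 q [-0.14  0.11  1.91 -0.    1.12 -1.71]
[280.05 205.79]
[284.87 375.33]
```

View pics/w8.png

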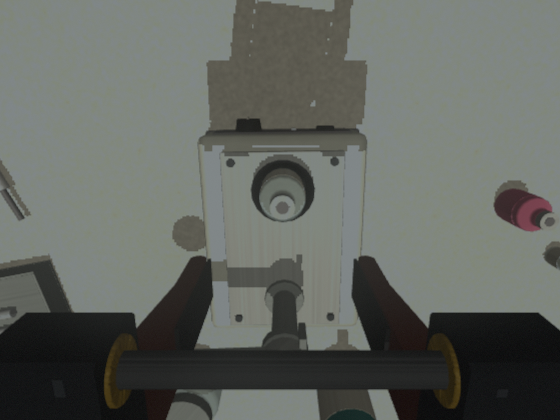

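View pics/s8c.png

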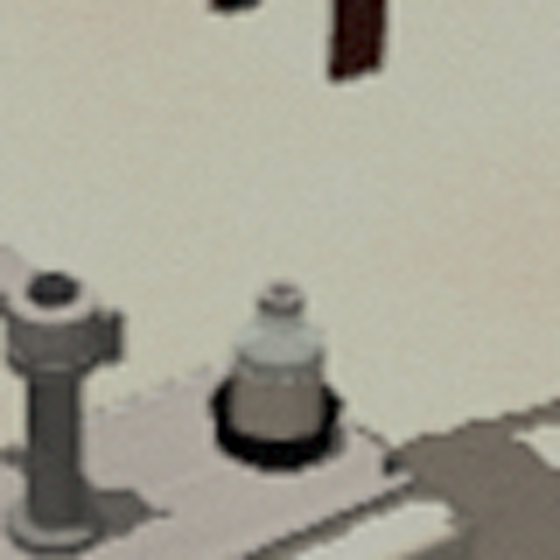

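```bash
python3 -c "
from h import *
st();print(to(622,-122,285,90), to(622,-122,187,90))"
```

```text
t 8.43 pos [460.57 -54.01 279.67] jaw 90.15 tilt [-0. -0. -1.] F [-0.27  0.05 -1.23] M [ 0.06 -0.01 -0.01] w 67.17 q [-0.14  0.11  1.91 -0.    1.12 -1.71]
(array([-161.24,  -68.41,   -5.63]), np.float64(90.14714813082186), np.float64(0.1471481308218614)) (array([-161.47,  -68.31,   92.37]), np.float64(90.14714813082186), np.float64(0.1471481308218614))
```

Emit:
{"op": "move_arm", "data": {
  "increments": [255,-50,-20,-6,0,255,-110,-45,-6,0,255,-161,-68.4,-6,0,255,-161,-68.4,-6,0,255,-161,-68.4,-6,0,255,-161,-68.4,30,0,255,-161,-68.4,70,0,255,-161,-68.4,92,0,255,-161,-68.4,92,0,255,-161,-68.4,92,0]
}}

```text
t: 9.68
ee_pos: [621.5, -121.9, 188.5]
orientation: [0.004, -3.14, 0.002]
ft_force: [-0.1, -0.1, 0.0]
width: 0.3
```

```bash
python3 -c "
from h import *
o=st();c,f,o=grab('wrist','w9')
c,f,o2=grab('scene','s9');crop(f,200,130,320,230,6,'s9c')
post=np.array([581,-50.5]);psi=1.5
for a in range(88,-5,-8):
  t=np.radians(a+psi);u=np.array([-np.cos(t),-np.sin(t)]);n=np.array([-u[1],u[0]])
  p=post+70*u+21.5*n
  d,j,y=to(p[0],p[1],187,o=o,jaw=a+psi);print(a,p,d.round(1),round(y,1))
"
```

```text
t 9.68 pos [ 621.5  -121.88  188.46] jaw 90.16 tilt [-0. -0. -1.] F [-0.14 -0.06  0.01] M [ 0.02 -0.05 -0.04] w 0.33 q [-0.21  0.47  1.64 -0.    1.03 -1.78]
88 [ 601.89 -120.68] [19.6  1.3  1.5] 0.7
80 [ 591.92 -122.91] [29.6 -0.9  1.5] 8.7
72 [ 581.73 -123.72] [39.8 -1.7  1.5] 16.7
64 [ 571.54 -123.11] [50.  -1.1  1.5] 24.7
56 [ 561.52 -121.09] [60.   1.   1.5] 32.7
48 [ 551.89 -117.69] [69.6  4.4  1.5] 40.7
40 [ 542.82 -112.99] [78.7  9.1  1.6] 48.7
32 [ 534.49 -107.06] [87.  15.1  1.6] 56.7
24 [ 527.08 -100.04] [94.4 22.1  1.6] 64.7
16 [520.7  -92.05] [100.7  30.1   1.6] 72.7
8 [515.51 -83.26] [105.9  38.9   1.6] 80.7
0 [511.59 -73.83] [109.8  48.4   1.5] 88.7
```

View pics/s9c.png

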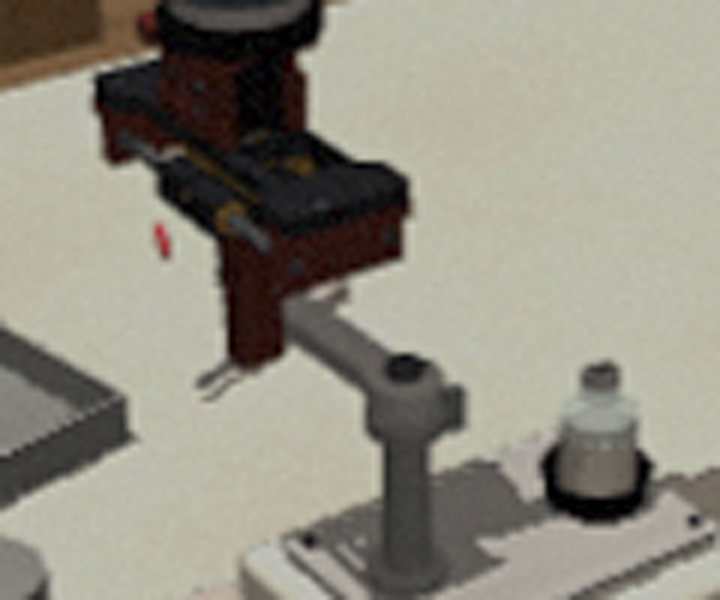

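View pics/w9.png

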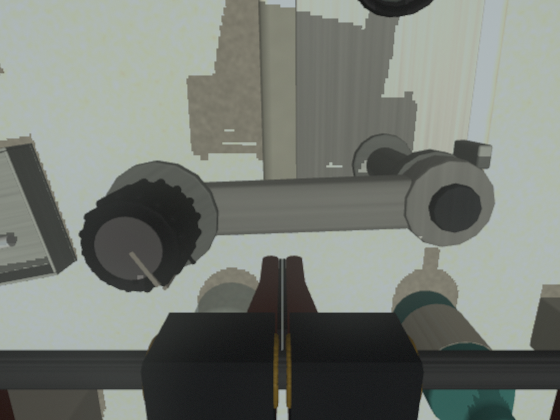

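Emit:
{"op": "move_arm", "data": {
  "increments": [255,12,1,1.5,0,255,19.6,1.3,1.5,0.7,255,29.6,-0.9,1.5,8.7,255,39.8,-1.7,1.5,16.7,255,50,-1.1,1.5,24.7,255,60,1,1.5,32.7,255,69.6,4.4,1.5,40.7,255,78.7,9.1,1.5,48.7,255,87,15.1,1.5,56.7,255,94.4,22.1,1.5,64.7,255,94.4,22.1,1.5,64.7]
}}

```text
t: 11.15
ee_pos: [527.0, -100.1, 187.8]
orientation: [1.676, 2.656, -0.002]
ft_force: [-0.2, -0.6, 0.3]
width: 0.3
```

```bash
python3 -c "
from h import *
o=st();c,f,o=grab('wrist','w10')
post=np.array([581,-50.5]);psi=1.5
for a in [20,16,12,8,4,2,0,-2,-4]:
  t=np.radians(a+psi);u=np.array([-np.cos(t),-np.sin(t)]);n=np.array([-u[1],u[0]])
  p=post+70*u+21.5*n
  d,j,y=to(p[0],p[1],187,o=o,jaw=a+psi);print(a,p,d.round(1),round(y,1))
"
```

```text
t 11.15 pos [ 526.99 -100.05  187.84] jaw 25.52 tilt [ 0. -0. -1.] F [-0.2  -0.63  0.26] M [-0.08  0.07  0.  ] w 0.3 q [-0.21  0.34  1.85 -0.    0.95 -0.65]
20 [523.75 -96.16] [ 4.9 -1.2  0.8] 4.0
16 [520.7  -92.05] [ 9.9 -2.2  0.8] 8.0
12 [517.95 -87.75] [15.  -2.9  0.8] 12.0
8 [515.51 -83.26] [20.1 -3.1  0.8] 16.0
4 [513.38 -78.61] [25.2 -3.   0.8] 20.0
2 [512.44 -76.23] [27.8 -2.9  0.8] 22.0
0 [511.59 -73.83] [30.3 -2.6  0.8] 24.0
-2 [510.82 -71.39] [32.8 -2.2  0.8] 26.0
-4 [510.13 -68.93] [35.4 -1.8  0.8] 28.0
```

View pics/w10.png

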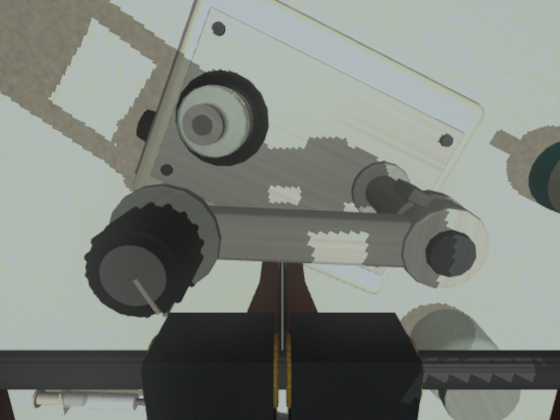

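Emit:
{"op": "move_arm", "data": {
  "increments": [255,4.9,-1.2,0.8,4,255,9.9,-2.2,0.8,8,255,15,-2.9,0.8,12,255,20.1,-3.1,0.8,16,255,24,-3,0.8,19,255,26.5,-3,0.8,21,255,27.8,-2.9,0.8,22,255,27.8,-2.9,0.8,22]
}}

```text
t: 12.2
ee_pos: [512.8, -76.7, 187.1]
orientation: [2.148, 2.291, -0.002]
ft_force: [1.4, -3.4, 2.5]
width: 0.6
```

```bash
python3 -c "
from h import *
o=st();c,f,o=grab('wrist','w11')
c,f,o2=grab('top','t11');crop(f,235,190,345,300,6,'t11c')
"
```

```text
t 12.2 pos [512.75 -76.73 187.09] jaw 3.69 tilt [ 0. -0. -1.] F [ 1.38 -3.42  2.48] M [-0.67 -0.27 -0.06] w 0.62 q [-0.17  0.32  1.89 -0.    0.93 -0.23]
```

View pics/w11.png

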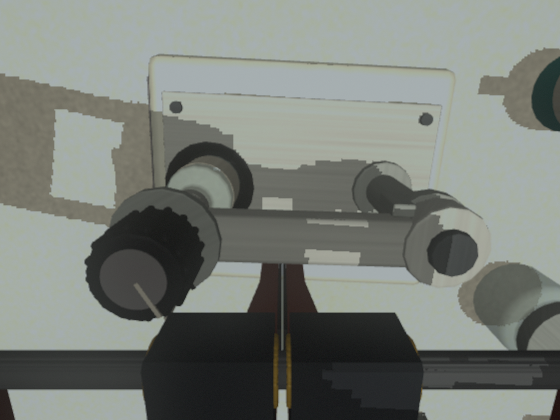

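Emit:
{"op": "move_arm", "data": {
  "increments": [255,1,0,0,0.8,255,2,0.1,0,1.6,255,3,0.2,0,2.2,255,3,0.2,0,2.2]
}}

```text
t: 12.8
ee_pos: [512.0, -75.4, 187.0]
orientation: [2.19, 2.249, -0.007]
ft_force: [-1.2, -14.2, 5.2]
width: 0.4
```

```bash
python3 -c "
from h import *
o=st()"
```

```text
t 12.8 pos [512.   -75.43 187.02] jaw 1.51 tilt [-0. -0. -1.] F [ -1.23 -14.25   5.19] M [-2.46  0.31 -0.03] w 0.39 q [-0.17  0.31  1.89 -0.01  0.93 -0.19]
```

Emit:
{"op": "move_arm", "data": {
  "increments": [255,2.5,0,0,0,255,2.5,0,0,0,255,2.5,0,0,0]
}}

```text
t: 13.18
ee_pos: [512.0, -75.4, 187.1]
orientation: [2.187, 2.247, -0.012]
ft_force: [2.2, -17.0, 2.3]
width: 0.5
```

```bash
python3 -c "
from h import *
o=st()"
```

```text
t 13.18 pos [511.99 -75.4  187.08] jaw 1.56 tilt [-0.   -0.01 -1.  ] F [  2.17 -17.05   2.26] M [-3.   -0.12 -0.02] w 0.46 q [-0.16  0.31  1.89 -0.01  0.93 -0.18]
```

Emit:
{"op": "move_arm", "data": {
  "increments": [255,-10,0,0,0,255,-25,0,0,0,255,-25,0,-50,0,255,-25,0,-100,0,200,0,-30,-100,-8,100,20,-51,-100,-18,60,20,-51,-100,-28,60,20,-51,-100,-38,60,20,-51,-100,-48,60,20,-51,-100,-58,60,20,-51,-100,-68,60,20,-51,-100,-78]
}}

```text
t: 14.68
ee_pos: [460.1, -55.9, 286.6]
orientation: [-0.277, -3.128, 0.014]
ft_force: [-0.6, 0.3, -0.4]
width: 66.9
```

Emit:
{"op": "move_arm", "data": {
  "increments": [60,0,0,0,-10,60,0,0,0,-13,60,0,0,0,-13]
}}

```text
t: 15.05
ee_pos: [459.7, -56.0, 286.2]
orientation: [0.077, -3.137, 0.012]
ft_force: [0.7, 0.0, -0.2]
width: 67.3
```

```bash
python3 -c "
from h import *
o=st();c,f,o=grab('wrist','w12')
for p in ([461,-54,237],[461,-54,207],[461,-54,199],[581,-50.5,208]): print(proj(c,p))
c,f,o2=grab('scene','s12');crop(f,230,130,350,230,6,'s12c')
"
```

```text
t 15.05 pos [459.68 -55.99 286.24] jaw 92.83 tilt [-0.   -0.01 -1.  ] F [ 0.74  0.04 -0.23] M [0.05 0.01 0.01] w 67.32 q [-0.14  0.1   1.91 -0.01  1.13 -1.76]
[283.43 242.85]
[283.57 227.17]
[283.6  223.57]
[280.31 375.54]
```

View pics/w12.png

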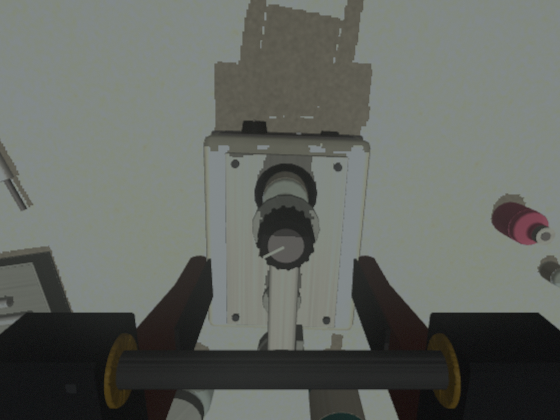

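View pics/s12c.png

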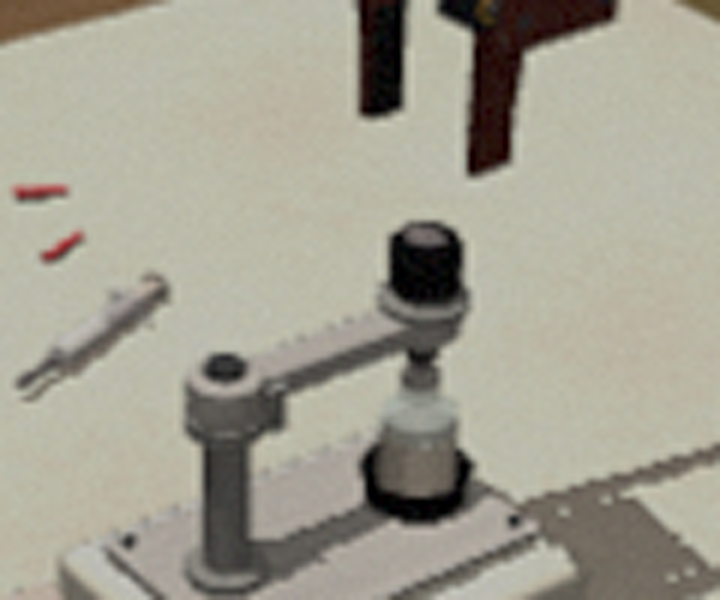

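```bash
python3 -c "
from h import *
o=st();c,f,o=grab('wrist','w13');crop(f,240,160,330,285,6,'w13c')
for p in ([461,-54,237],[461,-54,199]): print(proj(c,p),proj(c,[p[0]+1,p[1]+1,p[2]]))
"
```

```text
t 15.15 pos [459.84 -55.95 286.37] jaw 92.8 tilt [-0.   -0.01 -1.  ] F [-0.15 -0.35 -0.04] M [-0.01 -0.01  0.07] w 66.97 q [-0.14  0.1   1.91 -0.01  1.13 -1.76]
[283.4 242.5] [284.97 244.13]
[283.59 223.25] [284.94 224.67]
```

View pics/w13c.png

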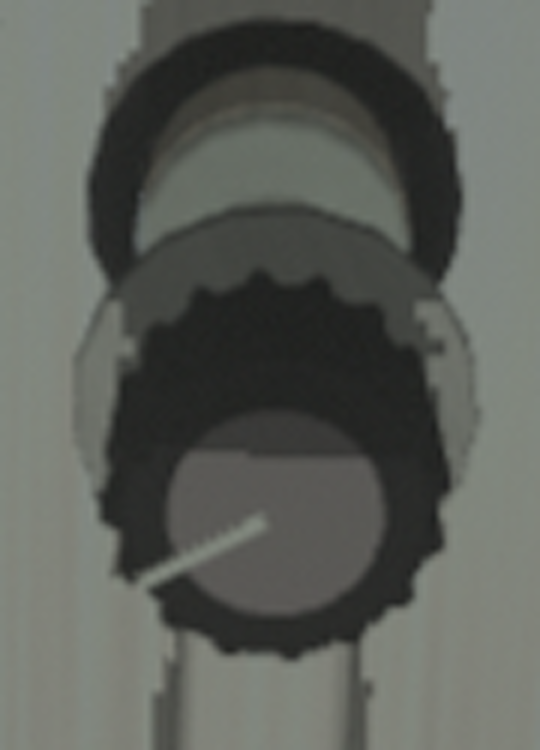

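```bash
python3 -c "
from h import *
o=st();print(to(460.5,-54.5,209.5,92))
"
```

```text
t 15.2 pos [459.93 -55.97 286.43] jaw 92.81 tilt [-0.   -0.01 -1.  ] F [-0.89 -0.35  0.35] M [ 0.05 -0.02  0.02] w 67.04 q [-0.14  0.1   1.91 -0.01  1.13 -1.76]
(array([-0.9 ,  2.05, 76.91]), np.float64(92.81030772200164), np.float64(0.8103077220016388))
```

Emit:
{"op": "move_arm", "data": {
  "increments": [60,-0.9,1.8,30,0,60,-0.9,1.8,60,0,60,-0.9,1.8,77,0,60,-0.9,1.8,77,0,60,-0.9,1.8,77,0,110,-0.9,1.8,77,0,130,-0.9,1.8,77,0,140,-0.9,1.8,77,0]
}}

```text
t: 16.2
ee_pos: [460.6, -54.8, 209.7]
orientation: [0.077, -3.138, 0.013]
ft_force: [-0.3, 0.3, 0.4]
width: 41.4
```

```bash
python3 -c "
from h import *
o=st();c,f,o=grab('wrist','w14')
"
```

```text
t 16.2 pos [460.63 -54.75 209.73] jaw 92.81 tilt [-0.   -0.01 -1.  ] F [-0.35  0.25  0.44] M [ 0.03 -0.03 -0.  ] w 41.38 q [-0.14  0.2   1.99 -0.01  0.95 -1.75]
```

View pics/w14.png

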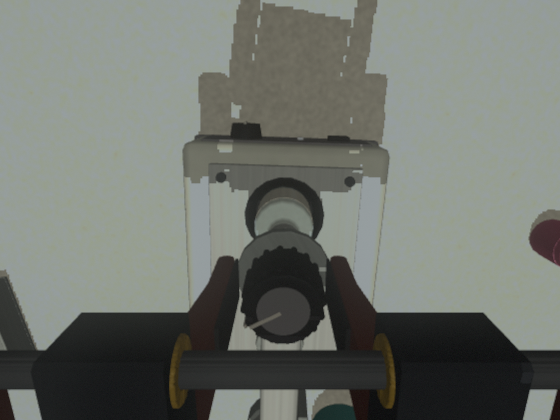

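Emit:
{"op": "move_arm", "data": {
  "increments": [255,0,0,0,0,255,0,0,0,0,255,0,0,0,0,255,0,0,0,0]
}}

```text
t: 16.75
ee_pos: [460.5, -54.7, 209.6]
orientation: [0.077, -3.138, 0.013]
ft_force: [-0.5, 1.5, 1.3]
width: 35.6
```

```bash
python3 -c "
from h import *
o=st();print(o['joint_torque'])
"
```

```text
t 16.75 pos [460.52 -54.67 209.64] jaw 92.81 tilt [-0.   -0.01 -1.  ] F [-0.51  1.53  1.25] M [ 0.26  0.13 -0.  ] w 35.59 q [-0.14  0.2   1.99 -0.01  0.95 -1.75]
[ -0.51 -37.35 -24.49  -0.26  -0.15   0.07]
```

Emit:
{"op": "move_arm", "data": {
  "increments": [255,0,0,0,4,255,0,0,0,8,255,0,0,0,12]
}}

```text
t: 17.12
ee_pos: [460.5, -54.4, 209.6]
orientation: [-0.255, -3.129, 0.012]
ft_force: [0.3, 4.0, 0.2]
width: 35.1
```

```bash
python3 -c "
from h import *
o=st();print(o['joint_torque'])
"
```

```text
t 17.12 pos [460.51 -54.36 209.63] jaw 80.68 tilt [-0.   -0.01 -1.  ] F [0.32 3.95 0.21] M [0.55 0.07 0.09] w 35.15 q [-0.14  0.2   1.99 -0.01  0.95 -1.54]
[ -1.45 -37.39 -24.44  -0.68  -0.11  -0.6 ]
```

Emit:
{"op": "move_arm", "data": {
  "increments": [255,0,0,0,5,255,0,0,0,10,255,0,0,0,15]
}}

```text
t: 17.5
ee_pos: [460.6, -54.0, 209.6]
orientation: [-0.666, -3.069, 0.011]
ft_force: [0.8, 3.5, 0.4]
width: 35.4
```

```bash
cat > r.py <<'E'
from h import *
o=ctrl.get_obs();M=R.from_rotvec(o["orientation"]).as_matrix()
j=np.degrees(np.arctan2(M[1,1],M[0,1]))
print("t %.2f jaw %.2f turned %.1f Mz %.3f M %s F %s tau6 %.3f tau1 %.2f"%(o["t"],j,92.81-j,o["moment"][2],np.array(o["moment"]),np.array(o["ft_force"]),o["joint_torque"][5],o["joint_torque"][0]))
E
python3 r.py
```

```text
t 17.50 jaw 65.51 turned 27.3 Mz 0.182 M [ 0.58 -0.05  0.18] F [0.79 3.53 0.43] tau6 -0.781 tau1 -1.69
```

Emit:
{"op": "move_arm", "data": {
  "increments": [255,0,0,0,4,255,0,0,0,8]
}}

```text
t: 17.75
ee_pos: [460.7, -53.7, 209.6]
orientation: [-0.882, -3.015, 0.011]
ft_force: [0.1, 2.4, 0.1]
width: 35.6
```

```bash
python3 r.py
```

```text
t 17.75 jaw 57.38 turned 35.4 Mz 0.155 M [ 0.46 -0.04  0.15] F [0.12 2.39 0.1 ] tau6 -0.584 tau1 -1.21
```

Emit:
{"op": "move_arm", "data": {
  "increments": [255,0,0,0,4,255,0,0,0,8]
}}

```text
t: 18.0
ee_pos: [460.8, -53.5, 209.6]
orientation: [1.094, 2.945, -0.01]
ft_force: [0.9, 2.3, -0.9]
width: 35.2
```

```bash
python3 r.py
```

```text
t 18.00 jaw 49.25 turned 43.6 Mz 0.192 M [ 0.43 -0.04  0.19] F [ 0.91  2.32 -0.94] tau6 -0.589 tau1 -1.13
```

Emit:
{"op": "move_arm", "data": {
  "increments": [255,0,0,0,4,255,0,0,0,8]
}}

```text
t: 18.25
ee_pos: [461.0, -53.4, 209.6]
orientation: [1.299, 2.86, -0.009]
ft_force: [0.1, 2.0, 0.3]
width: 35.6
```

```bash
python3 r.py
```

```text
t 18.25 jaw 41.13 turned 51.7 Mz 0.086 M [ 0.37 -0.02  0.09] F [0.07 1.98 0.28] tau6 -0.589 tau1 -1.07
```

Emit:
{"op": "move_arm", "data": {
  "increments": [255,0,0,0,4,255,0,0,0,8]
}}

```text
t: 18.5
ee_pos: [461.2, -53.2, 209.7]
orientation: [1.498, 2.76, -0.009]
ft_force: [0.3, 1.9, 0.5]
width: 35.8
```

```bash
python3 r.py
```

```text
t 18.50 jaw 33.00 turned 59.8 Mz 0.164 M [ 0.38 -0.02  0.16] F [0.34 1.87 0.51] tau6 -0.589 tau1 -1.00
```

Emit:
{"op": "move_arm", "data": {
  "increments": [255,0,0,0,4,255,0,0,0,8]
}}

```text
t: 18.75
ee_pos: [461.4, -53.1, 209.6]
orientation: [1.69, 2.646, -0.008]
ft_force: [1.0, 2.1, -0.7]
width: 35.3
```

```bash
python3 r.py
```

```text
t 18.75 jaw 24.87 turned 67.9 Mz 0.118 M [0.31 0.02 0.12] F [ 0.97  2.14 -0.7 ] tau6 -0.589 tau1 -0.92
```

Emit:
{"op": "move_arm", "data": {
  "increments": [255,0,0,0,4,255,0,0,0,8]
}}

```text
t: 19.0
ee_pos: [461.6, -53.0, 209.7]
orientation: [1.873, 2.519, -0.007]
ft_force: [0.7, 1.9, -0.4]
width: 35.8
```

```bash
python3 r.py
```

```text
t 19.00 jaw 16.75 turned 76.1 Mz 0.153 M [0.28 0.02 0.15] F [ 0.7   1.91 -0.37] tau6 -0.589 tau1 -0.82
```

Emit:
{"op": "move_arm", "data": {
  "increments": [255,0,0,0,4,255,0,0,0,8]
}}

```text
t: 19.25
ee_pos: [461.8, -52.9, 209.7]
orientation: [2.046, 2.38, -0.006]
ft_force: [2.0, 1.3, -0.7]
width: 35.3
```

```bash
python3 r.py
```

```text
t 19.25 jaw 8.62 turned 84.2 Mz 0.119 M [0.23 0.01 0.12] F [ 2.01  1.29 -0.69] tau6 -0.589 tau1 -0.72
```

```bash
python3 -c "
from h import *
c,f,o=grab('wrist','w15');crop(f,200,190,370,360,4,'w15c')
c,f,o2=grab('scene','s15');crop(f,230,130,350,230,6,'s15c')
"; python3 r.py
```

```text
t 19.35 jaw 8.71 turned 84.1 Mz -0.145 M [ 0.21  0.02 -0.15] F [ 0.81  1.02 -1.09] tau6 0.439 tau1 -0.35
```

View pics/w15c.png

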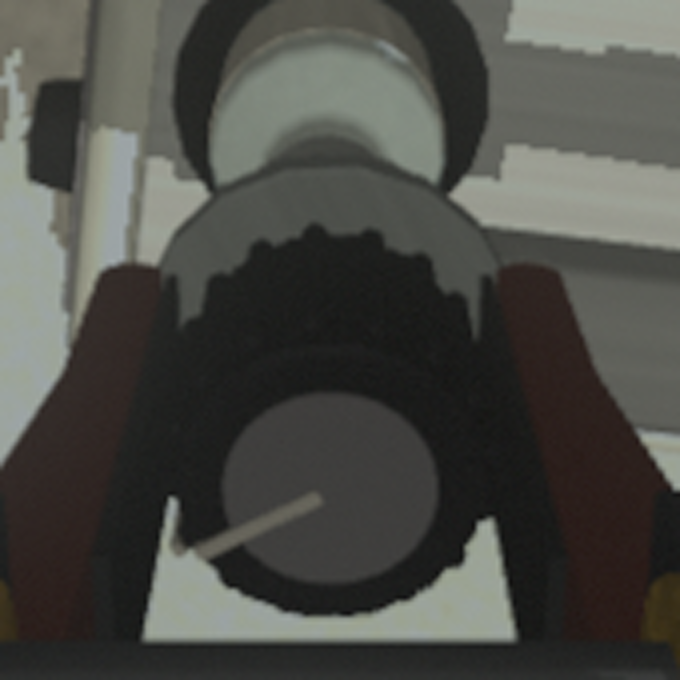

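View pics/s15c.png

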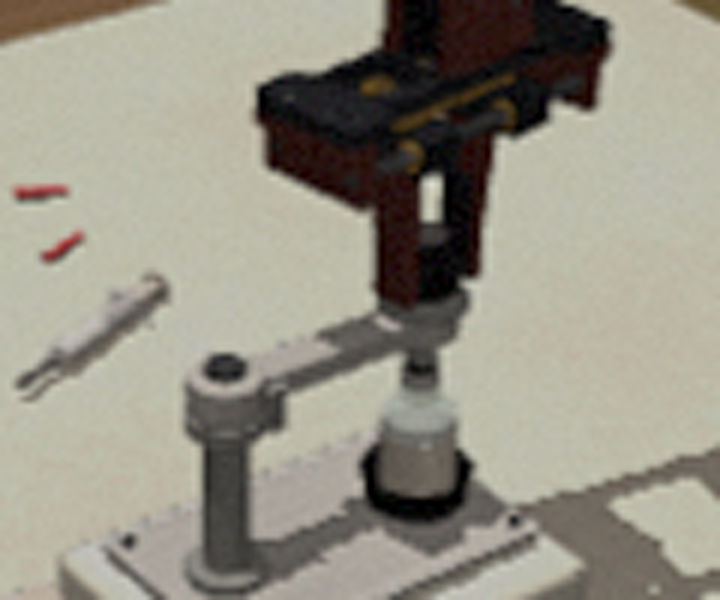

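Emit:
{"op": "move_arm", "data": {
  "increments": [255,0,0,0,4,255,0,0,0,8]
}}

```text
t: 19.6
ee_pos: [462.1, -52.9, 209.6]
orientation: [2.206, 2.232, -0.005]
ft_force: [2.1, -0.1, -1.5]
width: 36.0
```

```bash
python3 r.py
```

```text
t 19.60 jaw 0.68 turned 92.1 Mz 0.151 M [ 0.22 -0.06  0.15] F [ 2.08 -0.13 -1.49] tau6 -0.603 tau1 -0.71
```

Emit:
{"op": "move_arm", "data": {
  "increments": [255,0,0,0,4,255,0,0,0,8]
}}

```text
t: 19.85
ee_pos: [462.3, -52.9, 209.6]
orientation: [2.356, 2.072, -0.005]
ft_force: [0.9, 1.3, -1.0]
width: 35.7
```

```bash
python3 r.py
```

```text
t 19.85 jaw -7.34 turned 100.1 Mz 0.101 M [ 0.19 -0.    0.1 ] F [ 0.87  1.29 -1.03] tau6 -0.596 tau1 -0.60
```

Emit:
{"op": "move_arm", "data": {
  "increments": [255,0,0,0,4,255,0,0,0,8]
}}

```text
t: 20.1
ee_pos: [462.5, -52.9, 209.8]
orientation: [2.495, 1.902, -0.004]
ft_force: [0.1, 0.8, 0.4]
width: 35.6
```

```bash
python3 r.py
```

```text
t 20.10 jaw -15.35 turned 108.2 Mz 0.204 M [0.27 0.16 0.2 ] F [0.08 0.84 0.39] tau6 -0.487 tau1 -0.65
```

Emit:
{"op": "move_arm", "data": {
  "increments": [255,0,0,0,4,255,0,0,0,8]
}}

```text
t: 20.35
ee_pos: [462.8, -53.0, 209.9]
orientation: [2.621, 1.723, -0.003]
ft_force: [0.8, 0.3, -1.0]
width: 35.4
```

```bash
python3 r.py
```

```text
t 20.35 jaw -23.36 turned 116.2 Mz 0.306 M [0.21 0.04 0.31] F [ 0.8   0.29 -0.96] tau6 -0.436 tau1 -0.57
```

Emit:
{"op": "move_arm", "data": {
  "increments": [255,0,0,0,3,255,0,0,0,6]
}}

```text
t: 20.6
ee_pos: [462.9, -53.0, 209.8]
orientation: [2.707, 1.584, -0.002]
ft_force: [0.8, 0.1, -0.6]
width: 35.4
```

```bash
python3 r.py;  python3 -c "
from h import *
c,f,o=grab('wrist','w16');crop(f,200,190,370,360,4,'w16c')"; python3 r.py
```

```text
t 20.60 jaw -29.33 turned 122.1 Mz 0.289 M [0.21 0.05 0.29] F [ 0.82  0.13 -0.62] tau6 -0.250 tau1 -0.49
t 20.65 jaw -29.45 turned 122.3 Mz 0.220 M [0.18 0.04 0.22] F [1.55 0.9  0.16] tau6 0.099 tau1 -0.40
```

View pics/w16c.png

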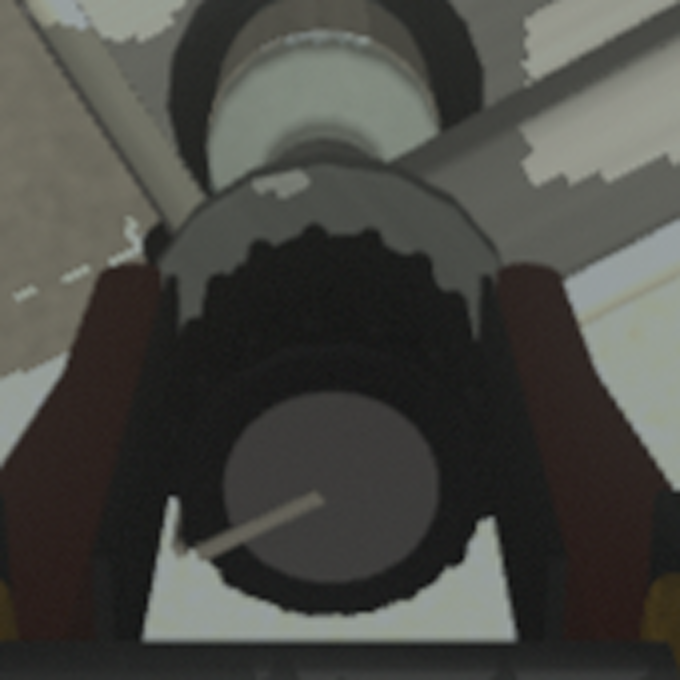

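Emit:
{"op": "move_arm", "data": {
  "increments": [255,0,0,0,4,255,0,0,0,8]
}}

```text
t: 20.9
ee_pos: [463.1, -53.1, 209.8]
orientation: [2.811, 1.389, -0.001]
ft_force: [0.8, 0.5, -0.0]
width: 35.6
```

```bash
python3 r.py
```

```text
t 20.90 jaw -37.43 turned 130.2 Mz 0.325 M [0.13 0.04 0.33] F [ 0.77  0.5  -0.01] tau6 -0.436 tau1 -0.35
```

Emit:
{"op": "move_arm", "data": {
  "increments": [255,0,0,0,0,120,0,0,0,0,80,0,0,0,0,60,0,0,0,0,60,0,0,0,0,60,0,0,-30,0,60,0,0,-70,0,60,0,0,-80,0,60,0,0,-80,0]
}}

```text
t: 22.02
ee_pos: [463.1, -52.7, 290.0]
orientation: [2.811, 1.388, 0.0]
ft_force: [-0.1, -1.0, -0.7]
width: 67.2
```

Emit:
{"op": "move_arm", "data": {
  "increments": [60,0,0,0,-10,60,0,0,0,-20,60,0,0,0,-30,60,0,0,0,-40,60,0,0,0,-50,60,0,0,0,-60,60,0,0,0,-70,60,0,0,0,-80,60,0,0,0,-90,60,0,0,0,-100,60,0,0,0,-110,60,0,0,0,-120]
}}

```text
t: 23.52
ee_pos: [462.1, -52.5, 288.0]
orientation: [0.194, 3.135, -0.008]
ft_force: [-1.1, 0.7, -0.3]
width: 67.0
```

```bash
python3 -c "
from h import *
st();c,f,o=grab('wrist','w17');crop(f,235,160,335,285,6,'w17c')
c,f,o2=grab('scene','s17');crop(f,230,130,350,230,6,'s17c')"
```

```text
t 23.52 pos [462.05 -52.54 288.05] jaw 82.91 tilt [-0.   -0.01 -1.  ] F [-1.06  0.67 -0.3 ] M [0.08 0.04 0.02] w 67.02 q [-0.14  0.1   1.9  -0.01  1.13 -1.58]
```

View pics/w17c.png

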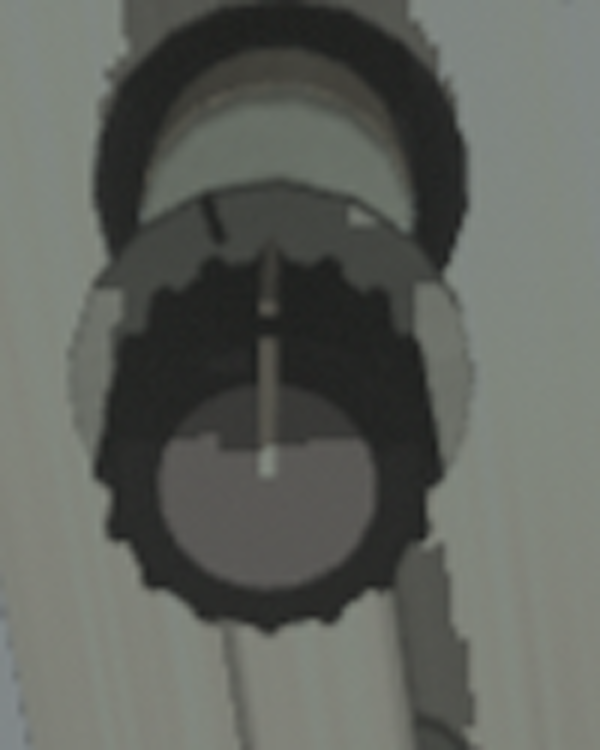

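View pics/s17c.png

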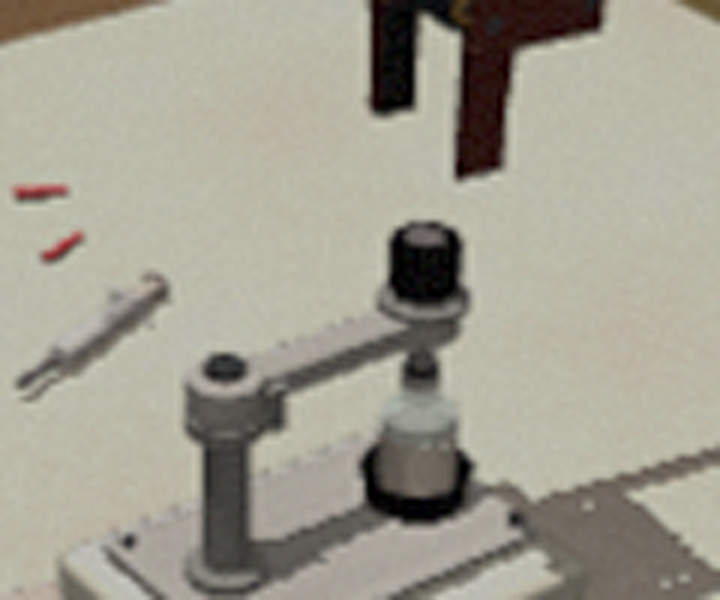

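Emit:
{"op": "move_arm", "data": {
  "increments": [60,0,0,-40,0,60,0,60,-60,0,60,0,120,-60,0,60,0,170,-60,0,60,0,170,-60,0,60,0,170,-60,0]
}}

```text
t: 24.38
ee_pos: [483.4, 116.2, 346.3]
orientation: [-0.204, -3.134, 0.01]
ft_force: [0.1, 0.2, -0.2]
width: 67.1
```

```bash
python3 -c "
from h import *
st();c,f,o=grab('top','t18');crop(f,245,190,355,290,7,'t18c')
def m(X,Y,z):return onz(c,245+(X+.5)/7-.5,190+(Y+.5)/7-.5,z)
c2,f2,o2=grab('scene','s18')"
```

```text
t 24.38 pos [483.36 116.17 346.32] jaw 82.57 tilt [-0.   -0.01 -1.  ] F [ 0.14  0.17 -0.2 ] M [0.04 0.03 0.02] w 67.14 q [ 0.22  0.1   1.77 -0.01  1.28 -1.22]
```

View pics/t18.png

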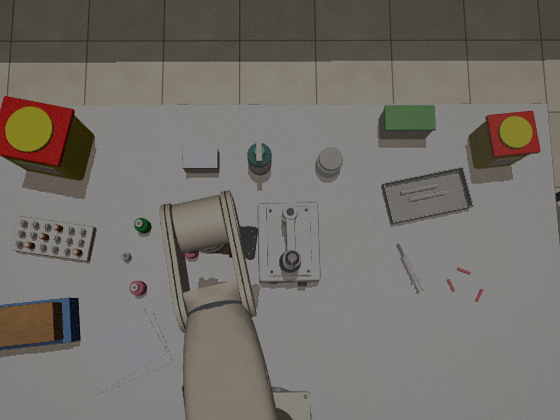

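View pics/t18c.png

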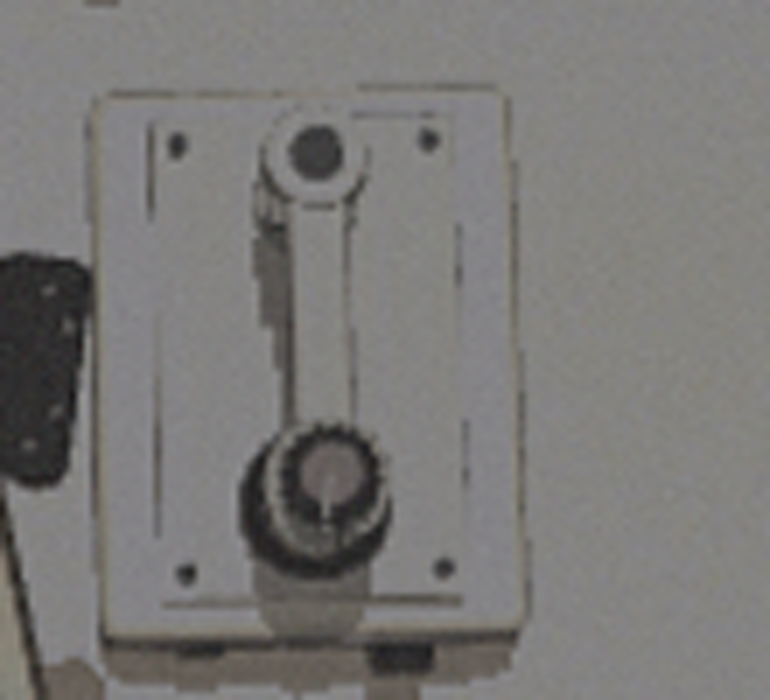

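View pics/s18.png

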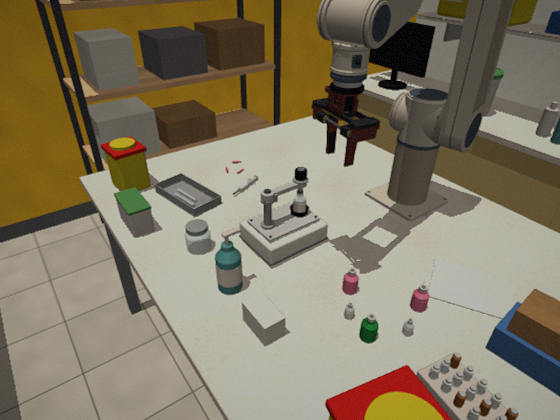

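```bash
python3 -c "
from h import *
import pickle
c=pickle.load(open('C.pkl','rb'))['top']
m=lambda X,Y,z:onz(c,245+(X+.5)/7-.5,190+(Y+.5)/7-.5,z)
k=m(330,470,237);p=m(317,152,208);print(k,p,np.degrees(np.arctan2((p-k)[1],(p-k)[0])))
a=m(177,146,85);b=m(186,573,85);a2=m(429,140,85);b2=m(444,568,85)
print([np.degrees(np.arctan2(*(q[1::-1]))) for q in(a-b,a2-b2)])
ctrl.close_job()"
```

```text
[461.14 -53.93 237.  ] [579.62 -51.9  208.  ] 0.9802968075859085
[np.float64(0.8328711104610265), np.float64(1.0310319330888962)]
the job is handed in; nothing more can be done
```

The job is done and handed in at about 24.5 s. The large clear vial stands in the cup with the hold-down arm over it on its stop, and I turned the thumbscrew until its clutch first slipped.

- **Vial:** it touched the cup floor at TCP height 110.6 mm, the height worked out from the grasp on the bench. It stood upright after release.
- **Arm:** it met a hard stop at about 17 N of push. In the last top view it lies at 0.98°, against 0.83 to 1.03° for the mixer's own axis, so it is on its stop within measuring error.
- **Thumbscrew:** I turned it about 130° clockwise. The torque rose from about 0.14 to about 0.30 N m and stayed level (readings of 0.31, 0.29 and 0.33). The white line then stood about 19° ahead of the ring's black line, under the 45° allowed.
- **Other things:** the last pictures show the look-alikes, small vials, syringe and back-row items in place, and the gripper clear of everything. I compared these by eye and did not measure them again. The robot hid small vial b in the last top view, so I checked that one in the scene view only.
- **Disagreements:** the wrist camera read about 2 mm off the fixed cameras, and I allowed for that. During the climb, the last joint's torque did not rise with the wrist moment. I relied on the wrist moment and on the angle between the two lines.

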